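# Clear the lid, set the three code dials and spring the push-latch lid

## Task

Open the grey code-lock box: lift the stapler off its lid and stand it upright on the table, and turn the dials so that the red dial's pointer is on its green dot, the blue dial's on its white dot and the yellow dial's on its purple dot. Then press the front of the shut lid down and let go, so that the lid springs up and stays open. Leave the other things standing around the box as they are.

Things in the scene. Friction and masses are not known exactly. Their poses are not given: they have to be found in the camera images.
- lockbox: grey lock box fixed to the table, 208 x 284 x 60 mm (x -86 to 122, y +-142); origin on the table; -x is its front, z up. Front part: closed deck, 60 mm high, with three dials at x = -36 mm, y = -90, 0, 90 mm; which colour stands where changes. Behind the deck (x 0 to 115 mm) lies the lid, flush with the deck
- lid_panel (a joint): lid, 112 x 268 x 6 mm, hinged at the rear (x = 115, z = 56 mm in the box), sprung, push-push latch. 0 = latched shut, flush with the deck; -0.085 = pressed to the stop; 0.65 = sprung open, front edge up. With the code set, pressing the pad 5 to 8 mm down (under 8 N) and letting go opens it; pressing again latches it shut. With a wrong dial it gives only about 2 mm and stays shut
- lid_press (a point): centre of the black round press pad (26 mm) on top of the lid, at x = +23 mm, y = 0, z = 60 mm in the box when shut, 92 mm from the hinge
- red_dial (a joint): red dial's angle: 0 = pointer to the box's rear (its +x); grows counter-clockwise from above; stops at -2.2 and 2.2. Dots on every dial: white -1.83, green -0.61, orange 0.61, purple 1.83. Wanted: green, -0.61. Light friction (0.03 N m); stays where left, no clicks
- red_grip (a point): centre of the red dial's grip bar, on the dial's upright axis, 16 mm above the deck; x along the bar to the pointer end (white line), z up; turns with the dial. Bar 40 long, 12 wide, 6 to 27 mm above the deck, on a round red skirt (45 mm across, to 6 mm above the deck), over a black plate (69 mm) with the dots
- blue_dial (a joint): blue dial's angle: 0 = pointer to the box's rear (its +x); grows counter-clockwise from above; stops at -2.2 and 2.2. Dots on every dial: white -1.83, green -0.61, orange 0.61, purple 1.83. Wanted: white, -1.83. Light friction (0.03 N m); stays where left, no clicks
- blue_grip (a point): centre of the blue dial's grip bar, on the dial's upright axis, 16 mm above the deck; x along the bar to the pointer end (white line), z up; turns with the dial. Bar 40 long, 12 wide, 6 to 27 mm above the deck, on a round blue skirt (45 mm across, to 6 mm above the deck), over a black plate (69 mm) with the dots
- yellow_dial (a joint): yellow dial's angle: 0 = pointer to the box's rear (its +x); grows counter-clockwise from above; stops at -2.2 and 2.2. Dots on every dial: white -1.83, green -0.61, orange 0.61, purple 1.83. Wanted: purple, 1.83. Light friction (0.03 N m); stays where left, no clicks
- yellow_grip (a point): centre of the yellow dial's grip bar, on the dial's upright axis, 16 mm above the deck; x along the bar to the pointer end (white line), z up; turns with the dial. Bar 40 long, 12 wide, 6 to 27 mm above the deck, on a round yellow skirt (45 mm across, to 6 mm above the deck), over a black plate (69 mm) with the dots
- stapler: red and black desk stapler, 136 x 34 x 49 mm, 0.16 kg, loose, lying upright across the lid at the start; origin under its middle, x along it, z up; grasp it across the upper part, 26 mm wide, 18 to 49 mm above its foot. The table is free of things not listed here for |y| < 0.40 and x from 0.35 to 0.68
- gel_bottle: pale blue pump bottle, 64 x 58 x 180 mm, loose, standing to the left (+y) of the box; origin at its foot; leave alone
- glue: orange and white glue stick, 26 mm across, 97 mm high, loose, standing to the left of the box; origin at its foot; leave alone
- jar: jar full of upright pale yellow sticks, 76 mm across, 105 mm high, loose, standing to the right (-y) of the box; origin at its foot; leave alone
- tape: red tape roll, 72 mm across, 25 mm high, loose, lying to the right of the box; origin at its foot; leave alone
- biscuits: brown biscuit pack, 80 x 56 x 11 mm, loose, lying farther to the right; origin at its foot; leave alone
Not all that is in view belongs to the job. There is more than one size of the stapler; the one meant has the size given above.

How it is judged:
By the outcome, as a careful person would: the job done as asked, in the order asked, and still so for the second after the job is handed in, with the robot touching nothing.
It also fails if it takes over 69 s, if anything falls off the work surface, if the arm or the gripper's body presses on something with over 40 N, if the wrist force passes 120 N, or if a joint passes its speed limit or range.

## Robot

A 6-joint arm with a two-finger parallel gripper is mounted at the origin on a cart in front of the work surface, level with it; the furniture and walls round the work are solid. World frame = base frame: x ahead of the robot, y to its left, z up, the work surface at z = 0. Lengths are in m, angles in degrees, forces in N, time in s.
With the tool pointing down it reaches from about 0.4 to 0.825 m from the base axis. Payload 7 kg.
Tool frame: the origin (TCP) lies at the very end of the fingers, on their centre line; the grasp point (between the pads) lies 19 mm behind it (ctrl.tcp_to_grasp is the distance from the TCP to the grasp point, in m); z points along the fingers, x is the direction in which the jaws open and shut, and the axes are right-handed (so a half turn about z gives the same grasp; the last joint's range is limited). The gripper opens to 88 mm and grips with 3 to 60 N. Pads are 19 mm wide; open, the fingers measure 130 mm over their backs; the gripper's body (78 mm by 193 mm) begins 47 mm behind the grasp point.
Start: joints at [89.846, 20.546, 0.682, 0, -70.136, -16.507], TCP at [0.194, 0.647, 0.227] pointing down, gripper open.
Joint ranges: [-176.03, 176.03], [-82.01, 121.73], [-58.28, 71.71], [-173.87, 95.51], [-174.79, -0.11], [-173.66, 173.66]. Speed limits (degrees/s): [136.94, 136.94, 172.46, 180, 180, 180].

## Interface

Orientations are given as [roll, pitch, yaw] about the fixed x, y, z axes, in that order (R = Rz(yaw) Ry(pitch) Rx(roll)).
In Python, from plant import sensors, vision, ticket, ctrl gives the robot as it stands. The module is installed in compiled form; this text tells all that it offers.
- The arm moves only by the tool drive_tool, never from a script. Its argument "moves" is a list of rows, each a list of 6 numbers: the shift along the tool's x, y, z in units of 0.15 m (1.0 is 0.15 m), then the turn, a rotation vector about the tool's x, y, z in units of 60 degrees (1.0 is 60 degrees). In form: [[dx, dy, dz, rx, ry, rz], ...]. A call has 1 to 8 rows; each row is the pose to reach, as a shift and turn from the pose measured when the call began, along the tool's axes at that moment; what a row does not reach only later rows make up. A row lasts 1/10 s, in which the tool goes at most 50 mm and 8.59 degrees, less where a joint would pass 70% of its speed; a pose out of reach is approached as far as the arm can. A call with a number of a shift or a turn outside -1 to 1 is refused whole. A call with a gripper value outside its range is refused whole. "fingers" is the opening, from -1 (shut) to 1 (fully open), set as the call begins (left out, the last holds). The fingers move at their own pace and stop on an object; the grip force is fixed at half the most. Time passes only in rows, so rows that repeat a pose let the fingers close. It gives the time, the measured TCP pose, the force and the opening at its end, in the units of the state.
- sensors.get_obs(): the state, without advancing time (a new reading comes with each control period).
- vision.snapshot(name): name is "scene" or "top" or "wrist"; returns a dict with "pixels" (420x560x3 uint8, red, green, blue), "fx", "fy", "cx", "cy" (pixels), "k1" (the pictures are not rectified: a ray, as slopes to the right and down, at radius r is drawn at 1 + k1 r^2 times it, then the intrinsics apply), "R" (3x3) and "t" (3): a world point X has camera coordinates R X + t. Camera axes: x right, y down, z forward; pixel columns grow to the right and rows downward; lengths in m; the calibration is good to about 2 mm. A picture is of the moment at which its call begins. There is no depth.
- ticket.close_job(): hands the job in, once; it reports no verdict.
The state is a dict: "clock": time; "joint_pos": joint angles; "qvel": joint speeds; "tau": joint torques, N m; "tool_pos": TCP position; "orientation": TCP orientation; "force": force on the tool from outside, world axes, zero at the start; "moment": the same for the moment, N m; "opening": finger opening in m.
Only numpy, scipy, OpenCV 4.12 (cv2) and the standard library are available. Lean on these libraries where they do the work, as an engineer would, in place of code of your own. Each camera call takes 0.05 s, during which the arm holds its last target.

## Working session

There is one attempt and no reset: what is moved stays moved. The work goes in short steps, Python scripts to look and compute and a tool call to move; the robot and the scene stay as the last step left them, time stands still between calls to the robot, and variables do not carry over. Pictures are saved under pics/ and viewed, and the job is handed in when it is done.

Besides the shell and the picture viewer there is one more tool, called by a JSON object that holds its "method" and its "body", one argument or row to a line. drive_tool: Moves the arm, as the interface text tells. Shifts and turns lie within -1 to 1; 1 stands for 0.15 m of shift or 60 degrees of turn. Its arguments: {"type":"object","properties":{"moves":{"type":"array"},"fingers":{"type":"number"}},"required":["moves"]}

```bash
mkdir -p pics; cat > h.py <<'E'
from plant import sensors, vision, ticket, ctrl
import numpy as np, cv2, pickle
from scipy.spatial.transform import Rotation as Ro
def snap(n,f):
    s=vision.snapshot(n); pickle.dump(s,open(f'pics/{f}.pkl','wb'))
    cv2.imwrite(f'pics/{f}.png',s['pixels'][:,:,::-1]); return s
def load(f): return pickle.load(open(f'pics/{f}.pkl','rb'))
def K(s): return np.array([[s['fx'],0,s['cx']],[0,s['fy'],s['cy']],[0,0,1.]])
def proj(s,X):
    c=np.atleast_2d(X)@np.array(s['R']).T+np.array(s['t']); p=c[:,:2]/c[:,2:]
    p=p*(1+s['k1']*(p**2).sum(1,keepdims=True)); return p*[s['fx'],s['fy']]+[s['cx'],s['cy']]
def ray(s,uv):
    u=cv2.undistortPoints(np.array([[uv]],float),K(s),np.array([s['k1'],0,0,0.]),).ravel()
    R=np.array(s['R']); d=R.T@np.array([u[0],u[1],1]); return -R.T@np.array(s['t']),d/np.linalg.norm(d)
def onz(s,uv,z):
    o,d=ray(s,uv); return o+d*(z-o[2])/d[2]
def tri(obs):
    A=0;b=0
    for s,uv in obs:
        o,d=ray(s,uv);P=np.eye(3)-np.outer(d,d);A=A+P;b=b+P@o
    return np.linalg.solve(A,b)
def pose():
    o=sensors.get_obs(); return np.array(o['tool_pos']),Ro.from_euler('xyz',o['orientation'],degrees=True)
def rel(pos,rpy):
    p,R=pose(); T=Ro.from_euler('xyz',rpy,degrees=True)
    d=R.inv().apply(np.array(pos)-p)/0.15; r=np.degrees((R.inv()*T).as_rotvec())/60
    print('d',d.round(3),'r',r.round(3)); return d,r
E
python3 - <<'E'
from h import *
o=sensors.get_obs(); print(o)
for n in('scene','top','wrist'):
    s=snap(n,n+'0'); print(n,s['fx'],s['fy'],s['cx'],s['cy'],s['k1'],(-np.array(s['R']).T@np.array(s['t'])).round(3),np.array(s['R'])[2].round(3))
E
```

```text
{'clock': 0.0, 'joint_pos': array([ 8.98448559e+01,  2.05904727e+01,  6.34049607e-01, -1.83712024e-02,
       -7.01359874e+01, -1.65057347e+01]), 'qvel': array([-0.13300952, -0.04137812, -0.02413255,  0.06513968, -0.03344531,
        0.01331398]), 'tau': array([ 1.81636486e-03, -5.82715094e+01,  2.93042368e+01,  6.99685916e+00,
        6.86911939e-03, -1.71038846e-04]), 'tool_pos': array([0.19343642, 0.64618414, 0.22564115]), 'orientation': array([-1.79990301e+02, -9.35093176e-02, -1.06667143e+02]), 'force': array([-0.86243803, -0.52978714, -0.22369183]), 'moment': array([-0.03240109,  0.00412162,  0.01069443]), 'opening': 0.08726638875594554}
scene 391.4125066381848 391.4125066381848 287.2900297385027 201.93314401573033 -0.01757937527971471 [-0.261 -0.502  0.665] [ 0.745  0.391 -0.54 ]
top 466.5755487239631 466.5755487239631 283.97810732949483 213.43678985740212 -0.0815485743615132 [ 0.275 -0.075  1.362] [ 0.207 -0.006 -0.978]
wrist 348.4171389696858 348.4171389696858 272.30534964292207 205.86451506498793 0.0201816409527485 [0.258 0.626 0.383] [-0.244  0.072 -0.967]
```

View pics/scene0.png

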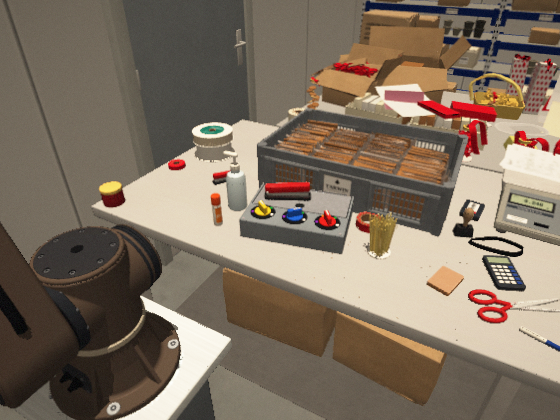

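View pics/top0.png

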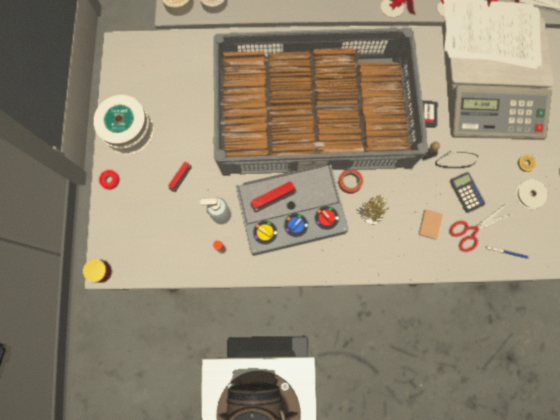

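View pics/wrist0.png

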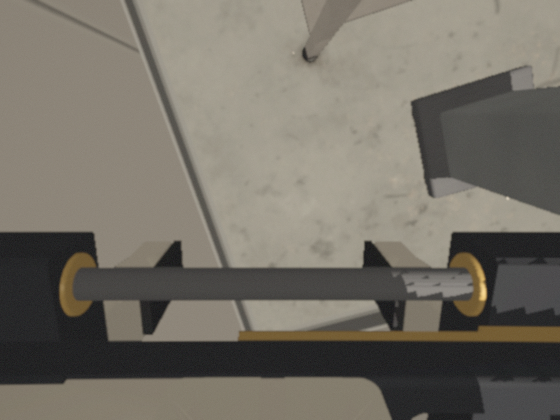

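```bash
python3 - <<'E'
from h import *
t=load('top0')['pixels'][160:260,190:350]; cv2.imwrite('pics/tc.png',cv2.resize(t,None,fx=5,fy=5,interpolation=cv2.INTER_CUBIC)[:,:,::-1])
t=load('scene0')['pixels'][140:260,200:410]; cv2.imwrite('pics/sc.png',cv2.resize(t,None,fx=3.8,fy=3.8,interpolation=cv2.INTER_CUBIC)[:,:,::-1])
E
```

```text
(no output)
```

View pics/tc.png

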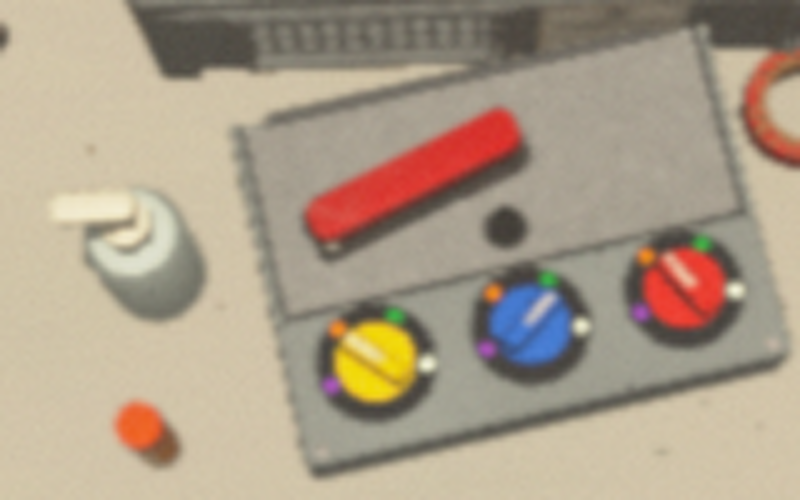

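View pics/sc.png

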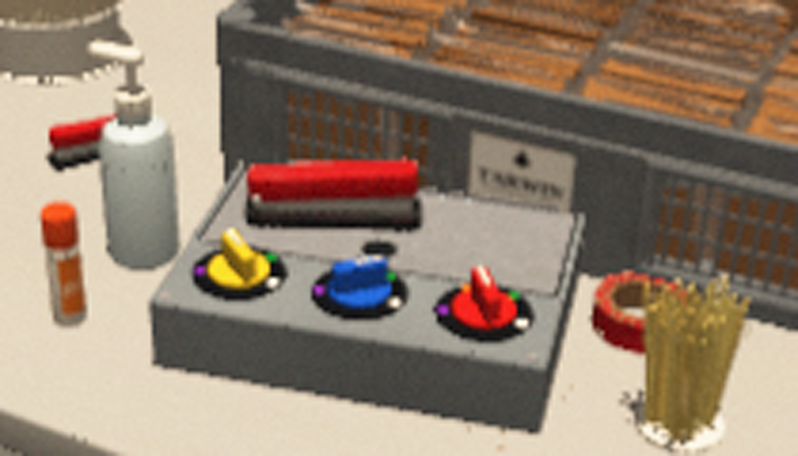

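```bash
cat > fit.py <<'E'
from h import *
from scipy.optimize import least_squares
T=load('top0');S=load('scene0')
tf=lambda u,v:((u+.5)/5-.5+190,(v+.5)/5-.5+160)
sf=lambda u,v:((u+.5)/3.8-.5+200,(v+.5)/3.8-.5+140)
# dots per dial: y, {angle:...}
y=[90,0,-90]; A=dict(o=.61,g=-.61,w=-1.83,p=1.83)
td=[dict(o=(338,328),g=(395,316),w=(428,364),p=(331,386)),dict(o=(493,293),g=(549,279),w=(582,327),p=(487,349)),dict(o=(647,256),g=(703,243),w=(736,291),p=(641,313))]
sd=[dict(g=(272,258),w=(273,283),p=(201,271)),dict(g=(393,277),w=(397,302),p=(319,290)),dict(g=(513,296),w=(521,323),p=(443,310))]
obs=[]
for vi,(D,f,s) in enumerate([(td,tf,T),(sd,sf,S)]):
    for i in range(3):
        for k,uv in D[i].items(): obs.append((s,f(*uv),i,k))
def model(p):
    x0,y0,z,yaw,r=p
    out=[]
    c,sn=np.cos(yaw),np.sin(yaw)
    for s,uv,i,k in obs:
        l=np.array([-.036+r*np.cos(A[k]),y[i]/1000+r*np.sin(A[k])])
        X=[x0+c*l[0]-sn*l[1],y0+sn*l[0]+c*l[1],z]
        out.append(proj(s,X)[0]-np.array(uv))
    return np.array(out).ravel()
r=least_squares(model,[.5,0,.06,.2,.029],loss='soft_l1')
print(r.x,np.degrees(r.x[3]),'rms',np.sqrt((r.fun**2).mean())); print(r.fun.reshape(-1,2).round(1).tolist())
E
python3 fit.py
python3 - <<'E'
from h import *
T=load('top0');S=load('scene0')
tf=lambda u,v:((u+.5)/5-.5+190,(v+.5)/5-.5+160)
sf=lambda u,v:((u+.5)/3.8-.5+200,(v+.5)/3.8-.5+140)
print('pad',tri([(T,tf(505,228)),(S,sf(380,248))]))
# stapler red top ends
print('st L',tri([(T,tf(310,222)),(S,sf(250,170))]),'R',tri([(T,tf(510,122)),(S,sf(416,163))]))
for z in(.06,.109): print(z,onz(T,tf(317,222),z),onz(T,tf(508,125),z))
print('bottle',onz(T,tf(120,250),.12),'glue',onz(T,tf(140,425),.097),'tape',onz(T,(350,181),.025),'jar',onz(T,(374,207),.1), 'other stapler',onz(T,(179,176),.03))
for uv in [(217,172),(425,158),(220,150),(217,160)]: print('crate',onz(T,uv,0.0),onz(T,uv,0.15))
E
```

```text
[ 0.55155743 -0.10868195  0.06362496  0.21668547  0.02879303] 12.415162811548782 rms 0.1996311141869811
[[0.0, 0.2], [0.0, -0.1], [-0.2, -0.1], [-0.0, 0.0], [-0.0, -0.1], [0.1, 0.1], [-0.0, 0.0], [-0.2, 0.1], [-0.1, 0.1], [-0.1, 0.1], [-0.1, -0.0], [-0.1, 0.0], [-0.1, -0.2], [0.2, -0.1], [-0.2, -0.1], [-0.5, -0.2], [-0.2, 0.2], [0.3, 0.1], [0.5, 0.0], [0.7, 0.1], [0.3, 0.1]]
pad [ 0.57374677 -0.10312927  0.06271859]
st L [0.57027179 0.00574124 0.10119302] R [ 0.62329325 -0.10668399  0.11122786]
0.06 [0.57966582 0.00462997 0.06      ] [ 0.63531545 -0.10601816  0.06      ]
0.109 [0.56820916 0.0016163  0.109     ] [ 0.62176429 -0.10486733  0.109     ]
bottle [0.55186019 0.10863595 0.12      ] glue [0.45867571 0.09983289 0.097     ] tape [ 0.65321992 -0.28230083  0.025     ] jar [ 0.55595697 -0.33413166  0.1       ] other stapler [0.67633005 0.22700604 0.03      ]
crate [0.69575236 0.11772451 0.        ] [0.64944025 0.09644919 0.15      ]
crate [ 0.73064658 -0.52290907  0.        ] [ 0.68049121 -0.47362485  0.15      ]
crate [0.76631417 0.10946933 0.        ] [0.71223036 0.08910324 0.15      ]
crate [0.73414038 0.11826446 0.        ] [0.68360021 0.09692967 0.15      ]
```

```bash
python3 - <<'E'
from h import *
for n,r in(('top0',(200,20,440,190)),('scene0',(230,90,480,240))):
    s=load(n)['pixels'][r[1]:r[3],r[0]:r[2]]; cv2.imwrite('pics/cr_%s.png'%n,cv2.resize(s,None,fx=3.2,fy=3.2,interpolation=cv2.INTER_CUBIC)[:,:,::-1])
E
```

```text
(no output)
```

View pics/cr_top0.png

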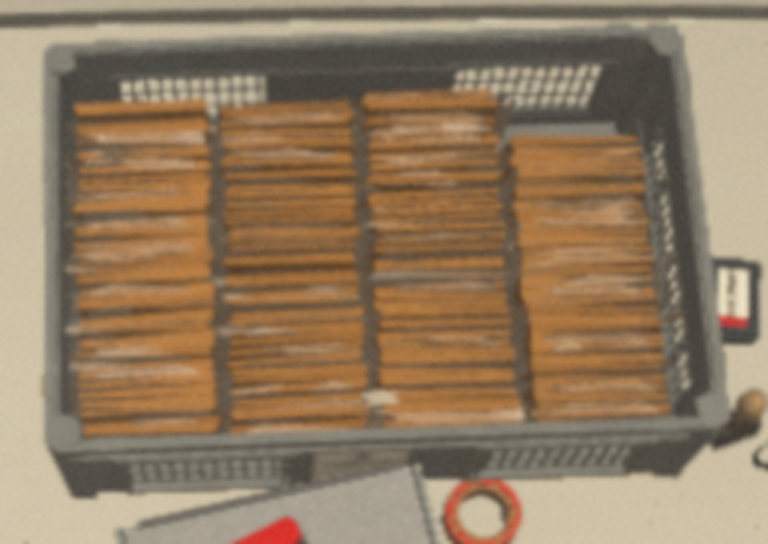

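View pics/cr_scene0.png

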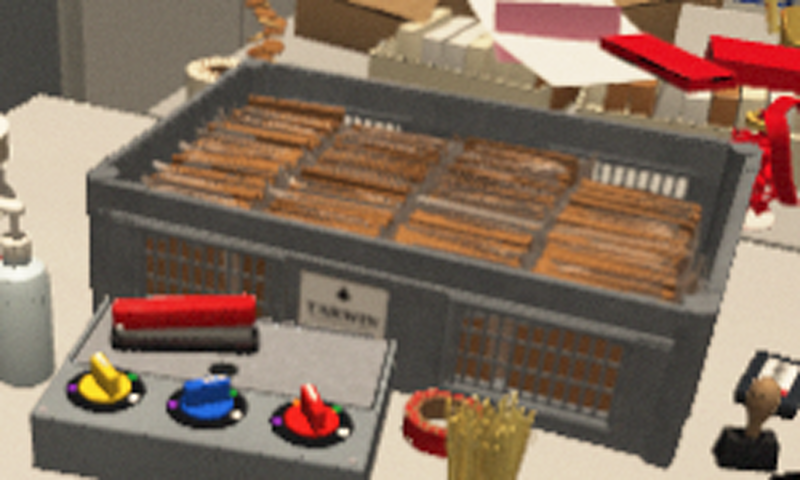

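```bash
python3 - <<'E'
from h import *
T=load('top0');S=load('scene0')
print(tri([(T,(214.7,159.7)),(S,(258.6,146.1))]),tri([(T,(425.5,152.7)),(S,(454,186))]))
rel([.575,-.06,.30],[180,0,-153.1])
E
```

```text
[0.68514942 0.10015042 0.15369371] [ 0.69128901 -0.47474342  0.16695523]
d [ 3.782 -3.787 -0.489] r [-0.001 -0.001  0.774]
```

{"method": "drive_tool", "body": {
  "moves": [
    [0.3,-0.3,-0.2,0,0,0],
    [0.6,-0.6,-0.4,0,0,0],
    [0.9,-0.9,-0.55,0,0,0],
    [0.95,-0.95,-0.55,0,0,0],
    [0.95,-0.95,-0.55,0,0,0]
  ],
  "fingers": 1
}}

```text
clock: 0.65
tool_pos: [0.2906, 0.4663, 0.311]
orientation: [-180.0, 0.1, -106.7]
force: [-0.1, 1.1, 0.2]
opening: 0.0876
```

{"method": "drive_tool", "body": {
  "moves": [
    [0.4,-0.4,0,0,0,0],
    [0.7,-0.7,0,0,0,0],
    [0.95,-0.95,0,0,0,0],
    [0.95,-0.95,0,0,0,0],
    [0.95,-0.95,0,0,0,0]
  ]
}}

```text
clock: 1.15
tool_pos: [0.3872, 0.2849, 0.311]
orientation: [-180.0, 0.1, -107.0]
force: [-0.4, 0.3, 0.6]
opening: 0.0877
```

{"method": "drive_tool", "body": {
  "moves": [
    [0.4,-0.4,0,0,0,0],
    [0.7,-0.7,0,0,0,0],
    [0.95,-0.95,0,0,0,0],
    [0.95,-0.95,0,0,0,0],
    [0.95,-0.95,0,0,0,0]
  ]
}}

```text
clock: 1.65
tool_pos: [0.4833, 0.1034, 0.3104]
orientation: [-180.0, 0.0, -107.2]
force: [-0.2, 0.6, 0.0]
opening: 0.0877
```

```bash
python3 - <<'E'
from h import *
print(pose()[0],sensors.get_obs()['orientation'],sensors.get_obs()['clock']);rel([.545,-.06,.31],[180,0,-153.1])
E
```

```text
[0.48330975 0.10339754 0.31040026] [-1.79990473e+02  1.66622322e-02 -1.07208082e+02] 1.65
d [ 0.919 -0.715  0.003] r [-0.     0.     0.765]
```

{"method": "drive_tool", "body": {
  "moves": [
    [0.25,-0.2,0,0,0,0.14],
    [0.5,-0.4,0,0,0,0.28],
    [0.7,-0.6,0,0,0,0.42],
    [0.92,-0.71,0,0,0,0.56],
    [0.92,-0.71,0,0,0,0.7],
    [0.92,-0.71,0,0,0,0.765],
    [0.92,-0.71,0,0,0,0.765]
  ]
}}

```text
clock: 2.35
tool_pos: [0.5443, -0.0597, 0.3098]
orientation: [180.0, -0.0, -153.2]
force: [-1.0, 0.5, -0.9]
opening: 0.088
```

```bash
python3 - <<'E'
from h import *
s=snap('wrist','w1');print(pose()[0],sensors.get_obs()['orientation'],sensors.get_obs()['joint_pos'].round(1))
E
```

```text
[ 0.54426581 -0.05951689  0.30992643] [ 1.79973723e+02 -1.94129034e-02 -1.53001561e+02] [ 14.3   6.   -7.7  -0.  -76.4  12.8]
```

View pics/w1.png

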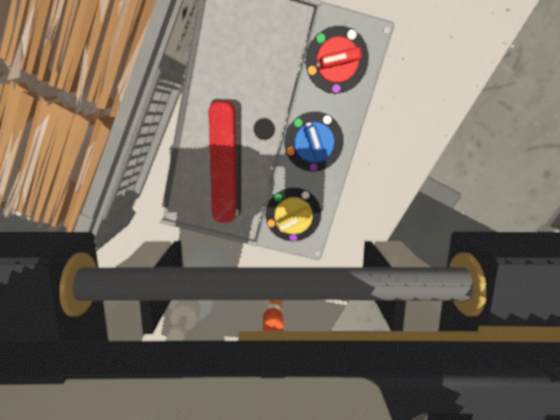

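```bash
cat >> fit.py <<'E'
print('--- wrist added')
W=load('w1')
wd=[dict(g=(278,197),w=(305,195),o=(271,223),p=(293,238)),dict(g=(298,123),w=(327,120),o=(291,151),p=(313,167)),dict(g=(321,38),w=(352,34),o=(312,71),p=(337,89))]
for i in range(3):
    for k,uv in wd[i].items(): obs.append((W,uv,i,k))
r=least_squares(model,r.x,loss='soft_l1');print(r.x,np.degrees(r.x[3]));print(r.fun.reshape(-1,2)[-12:].round(1).tolist())
b=r.x
c,sn=np.cos(b[3]),np.sin(b[3])
B=lambda lx,ly:np.array([b[0]+c*lx-sn*ly,b[1]+sn*lx+c*ly])
print('pad',B(.023,0),[ (B(-.036,q)).round(4).tolist() for q in(.09,0,-.09)])
p=W['pixels'].astype(int)
m=((p[:,:,0]>90)&(p[:,:,1]<60)&(p[:,:,2]<60)).astype(np.uint8); m[:, :190]=0;m[:,260:]=0;m[240:]=0
n,l,st,ce=cv2.connectedComponentsWithStats(m);i=1+st[1:,4].argmax();ys,xs=np.nonzero(l==i)
rect=cv2.minAreaRect(np.stack([xs,ys],1).astype(np.float32));print(rect)
bx=cv2.boxPoints(rect)
for z in(.109,.113): 
    Q=np.array([onz(W,q,z)[:2] for q in bx]);e=[Q[1]-Q[0],Q[2]-Q[1]];print(z,Q.mean(0),[(np.linalg.norm(v),np.degrees(np.arctan2(v[1],v[0]))) for v in e])
w=p[0:250,200:400]; cv2.imwrite('pics/w1c.png',cv2.resize(w.astype(np.uint8),None,fx=2.4*1.0,fy=2.4,interpolation=cv2.INTER_CUBIC)[:,:,::-1])
w=p[0:250,260:390]; cv2.imwrite('pics/w1d.png',cv2.resize(w.astype(np.uint8),None,fx=6*.4*1.0,fy=2.4,interpolation=cv2.INTER_CUBIC)[:,:,::-1])
E
python3 fit.py
```

```text
[ 0.55155743 -0.10868195  0.06362496  0.21668547  0.02879303] 12.415162811548782 rms 0.1996311141869811
[[0.0, 0.2], [0.0, -0.1], [-0.2, -0.1], [-0.0, 0.0], [-0.0, -0.1], [0.1, 0.1], [-0.0, 0.0], [-0.2, 0.1], [-0.1, 0.1], [-0.1, 0.1], [-0.1, -0.0], [-0.1, 0.0], [-0.1, -0.2], [0.2, -0.1], [-0.2, -0.1], [-0.5, -0.2], [-0.2, 0.2], [0.3, 0.1], [0.5, 0.0], [0.7, 0.1], [0.3, 0.1]]
--- wrist added
[ 0.55251533 -0.10756442  0.06223103  0.21498152  0.02880988] 12.317533746995045
[[-0.0, 0.5], [0.5, -0.1], [0.1, 0.1], [0.1, -0.4], [0.2, -0.5], [0.4, -0.5], [-0.5, 0.0], [0.6, 0.2], [0.1, -0.2], [0.3, 0.4], [0.4, -0.9], [-0.5, -0.7]]
pad [ 0.57498587 -0.10265785] [[0.4981, -0.0273], [0.5173, -0.1152], [0.5365, -0.2032]]
((222.71913146972656, 161.47225952148438), (121.05492401123047, 25.590505599975586), 89.41537475585938)
0.109 [ 0.59725596 -0.05380503] [(np.float64(0.025148819733743024), np.float64(-152.5390206796994)), (np.float64(0.12466755450660373), np.float64(115.81625829667983))]
0.113 [ 0.59700124 -0.05456358] [(np.float64(0.024868043806314015), np.float64(-152.53902067969943)), (np.float64(0.12327569402935318), np.float64(115.81625829667986))]
```

View pics/w1c.png

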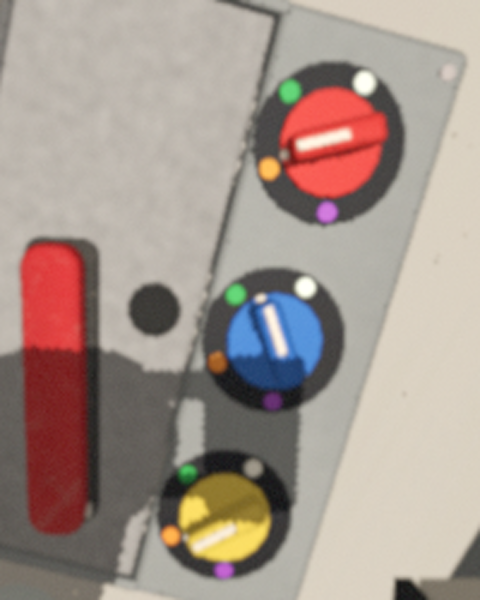

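```bash
python3 - <<'E'
from h import *
W=load('w1');T=load('top0')
f=lambda u,v:(u/2.4+200,v/2.4)
tf=lambda u,v:((u+.5)/5-.5+190,(v+.5)/5-.5+160)
for n,a,b in(('r',(297,145),(352,131)),('b',(267,305),(282,355)),('y',(193,550),(235,526))):
    A=onz(W,f(*a),.088);B=onz(W,f(*b),.088);d=(A-B);print(n,A[:2].round(4),B[:2].round(4),'angle',np.arctan2(d[1],d[0])-.215, 'world deg',np.degrees(np.arctan2(d[1],d[0])))
for n,a,b in(('r',(665,258),(693,285)),('b',(552,296),(528,320)),('y',(346,338),(382,360))):
    A=onz(T,tf(*a),.088);B=onz(T,tf(*b),.088);d=(A-B);print(n,'angle',np.arctan2(d[1],d[0])-.215)
# stapler grasp: tilt about tool x; lean
c=np.array([.5965,-.0535]);s=np.array([np.cos(np.radians(116.3)),np.sin(np.radians(116.3))])
R0=Ro.from_euler('xyz',[180,0,-153.7],degrees=True)
for sg in(1,-1):
    R=R0*Ro.from_rotvec([np.radians(20)*sg,0,0]); print(sg,R.as_matrix()[:,2],R.as_euler('xyz',degrees=True))
print(c+.03*s,s)
E
```

```text
r [ 0.5514 -0.1914] [ 0.5334 -0.2065] angle 0.4839091084683348 world deg 40.044542178486644
b [ 0.5313 -0.1281] [ 0.5149 -0.1119] angle -0.9928113181327475 world deg -44.56530578651383
y [ 0.5084 -0.0118] [ 0.4961 -0.0314] angle 0.7961578085358744 world deg 57.93507485080297
r angle 0.5516450712970409
b angle -1.0121265964346613
y angle 0.7858060462535025
1 [ 0.15153927 -0.30661642 -0.93969262] [-1.60000000e+02  1.27222187e-14 -1.53700000e+02]
-1 [-0.15153927  0.30661642 -0.93969262] [ 160.     0.  -153.7]
[ 0.58320786 -0.02660541] [-0.44307119  0.89648643]
```

```bash
python3 - <<'E'
from h import *
rel([.583,-.027,.17],[-160,0,-153.7])
E
```

```text
d [-0.329  0.075  0.933] r [0.334 0.002 0.012]
```

{"method": "drive_tool", "body": {
  "moves": [
    [-0.15,0.03,0.25,0.13,0,0],
    [-0.33,0.07,0.5,0.26,0,0.01],
    [-0.33,0.075,0.75,0.333,0,0.012],
    [-0.33,0.075,0.93,0.333,0,0.012],
    [-0.33,0.075,0.93,0.333,0,0.012]
  ]
}}

```text
clock: 2.9
tool_pos: [0.5805, -0.0267, 0.1665]
orientation: [-160.1, -0.4, -153.5]
force: [0.5, -2.0, 0.1]
opening: 0.088
```

```bash
python3 - <<'E'
from h import *
s=snap('wrist','w2');snap('scene','s2');rel([.583,-.027,.086],[-160,0,-153.7]);print(pose()[0])
for o in((.5965,-.0535,.109),(.583,-.027,.109)): print(proj(s,o))
E
```

```text
d [0.008 0.192 0.535] r [0.001 0.002 0.001]
[ 0.58383435 -0.02629084  0.17126534]
[[266.53552883 206.39005326]]
[[266.84549692 251.86297696]]
```

View pics/w2.png

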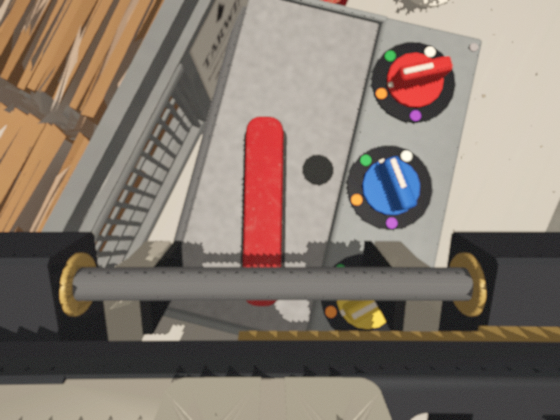

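View pics/s2.png

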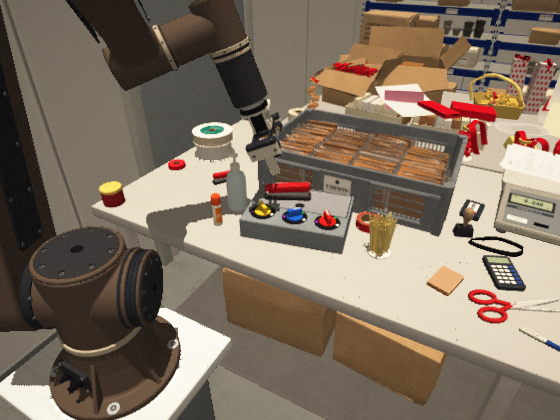

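{"method": "drive_tool", "body": {
  "moves": [
    [0,0.08,0.2,0,0,0],
    [0,0.13,0.37,0,0,0],
    [0.008,0.18,0.5,0,0,0],
    [0.008,0.192,0.535,0,0,0],
    [0.008,0.192,0.535,0,0,0],
    [0.008,0.192,0.535,0,0,0]
  ]
}}

```text
clock: 3.6
tool_pos: [0.5846, -0.0267, 0.088]
orientation: [-160.0, 0.3, -153.6]
force: [-0.1, 0.0, 0.6]
opening: 0.0876
```

{"method": "drive_tool", "body": {
  "moves": [
    [0,0,0,0,0,0],
    [0,0,0,0,0,0],
    [0,0,0,0,0,0],
    [0,0,0,0,0,0],
    [0,0,0,0,0,0]
  ],
  "fingers": -0.8
}}

```text
clock: 4.1
tool_pos: [0.5845, -0.0267, 0.0881]
orientation: [-160.0, 0.3, -153.6]
force: [0.3, -0.6, -0.4]
opening: 0.0531
```

{"method": "drive_tool", "body": {
  "moves": [
    [0,0,0,0,0,0],
    [0,0,0,0,0,0],
    [0,0,0,0,0,0],
    [0,0,0,0,0,0],
    [0,0,0,0,0,0],
    [0,0,0,0,0,0]
  ]
}}

```text
clock: 4.7
tool_pos: [0.5847, -0.0266, 0.0881]
orientation: [-160.0, 0.3, -153.6]
force: [0.8, -0.3, -0.8]
opening: 0.0254
```

```bash
python3 - <<'E'
from h import *
rel([.5845,-.0267,.12],[-160,0,-153.7]);rel([.5845,-.0267,.235],[-160,0,-153.7]);print(pose()[0])
E
```

```text
d [ 0.    -0.073 -0.2  ] r [0.    0.005 0.001]
d [-0.003 -0.335 -0.92 ] r [0.    0.005 0.001]
[ 0.58467421 -0.02656481  0.0880886 ]
```

{"method": "drive_tool", "body": {
  "moves": [
    [0,-0.036,-0.1,0,0,0],
    [0,-0.073,-0.2,0,0,0],
    [0,-0.15,-0.4,0,0,0],
    [0,-0.24,-0.65,0,0,0],
    [0,-0.33,-0.91,0,0,0],
    [0,-0.35,-0.97,0,0,0],
    [0,-0.35,-0.97,0,0,0]
  ]
}}

```text
clock: 5.4
tool_pos: [0.5843, -0.0261, 0.2442]
orientation: [-160.0, 0.5, -153.6]
force: [-0.1, -0.3, -2.3]
opening: 0.0259
```

```bash
python3 - <<'E'
from h import *
snap('wrist','w3');snap('scene','s3');print(pose()[0],sensors.get_obs()['opening'])
rel([.49,.28,.235],[-180,0,-120])
E
```

```text
[ 0.58283684 -0.02688807  0.24121523] 0.025721004000139467
d [-0.355  1.996 -0.679] r [-0.324 -0.095 -0.555]
```

View pics/w3.png

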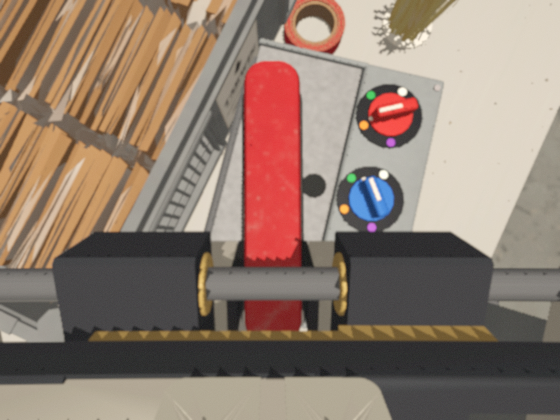

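View pics/s3.png

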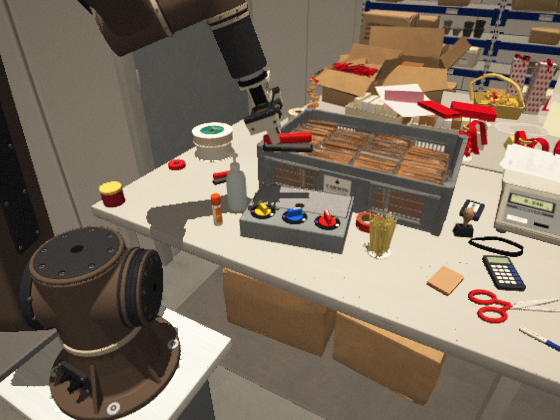

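```bash
python3 - <<'E'
from h import *
T=load('top0');print(onz(T,(95,270),.07))
rel([.54,.12,.25],[-160,0,-153.7]);rel([.50,.27,.25],[-160,0,-153.7])
E
```

```text
[0.39589419 0.44796768 0.07      ]
d [-0.18   0.924 -0.397] r [0.001 0.003 0.001]
d [-0.386  1.878 -0.743] r [0.001 0.003 0.001]
```

{"method": "drive_tool", "body": {
  "moves": [
    [-0.05,0.25,-0.15,0,0,0],
    [-0.1,0.5,-0.24,0,0,0],
    [-0.16,0.75,-0.33,0,0,0],
    [-0.2,0.98,-0.42,0,0,0],
    [-0.2,0.98,-0.42,0,0,0]
  ]
}}

```text
clock: 6.0
tool_pos: [0.5378, 0.1324, 0.2483]
orientation: [-160.0, 0.0, -153.4]
force: [0.1, -0.4, -1.8]
opening: 0.0257
```

```bash
python3 - <<'E'
from h import *
rel([.50,.27,.25],[-160,0,-153.7])
E
```

```text
d [-0.185  0.873 -0.33 ] r [0.    0.002 0.005]
```

{"method": "drive_tool", "body": {
  "moves": [
    [-0.06,0.29,-0.11,0,0,0],
    [-0.12,0.58,-0.22,0,0,0],
    [-0.185,0.87,-0.33,0,0,0],
    [-0.185,0.87,-0.33,0,0,0],
    [-0.185,0.87,-0.33,0,0,0]
  ]
}}

```text
clock: 6.5
tool_pos: [0.4995, 0.2697, 0.248]
orientation: [-159.9, -0.2, -153.3]
force: [0.1, -0.9, -2.1]
opening: 0.0254
```

```bash
python3 - <<'E'
from h import *
print(pose()[0])
rel([.50,.27,.12],[-160,0,-153.7]);rel([.50,.27,.034],[-160,0,-153.7])
E
```

```text
[0.49947168 0.26970179 0.24797419]
d [-0.007  0.293  0.801] r [-0.002 -0.001  0.007]
d [-0.009  0.49   1.34 ] r [-0.002 -0.001  0.007]
```

{"method": "drive_tool", "body": {
  "moves": [
    [0,0.1,0.27,0,0,0],
    [0,0.2,0.54,0,0,0],
    [0,0.29,0.8,0,0,0],
    [0,0.36,0.97,0,0,0],
    [0,0.36,0.97,0,0,0]
  ]
}}

```text
clock: 7.0
tool_pos: [0.497, 0.2657, 0.0887]
orientation: [-159.7, -0.6, -153.5]
force: [0.2, -0.2, -1.4]
opening: 0.0255
```

```bash
python3 - <<'E'
from h import *
print(pose()[0])
for z in(.05,.034,.029): rel([.50,.27,z],[-160,0,-153.4])
E
```

```text
[0.49695129 0.26570081 0.08865046]
d [-0.034  0.105  0.236] r [-0.006 -0.011  0.003]
d [-0.035  0.142  0.336] r [-0.006 -0.011  0.003]
d [-0.035  0.154  0.367] r [-0.006 -0.011  0.003]
```

{"method": "drive_tool", "body": {
  "moves": [
    [-0.02,0.07,0.15,-0.005,-0.01,0],
    [-0.02,0.1,0.25,-0.005,-0.015,0],
    [-0.02,0.13,0.32,-0.005,-0.015,0],
    [-0.02,0.13,0.335,-0.005,-0.015,0],
    [-0.02,0.13,0.335,-0.005,-0.015,0],
    [-0.02,0.13,0.335,-0.005,-0.015,0]
  ]
}}

```text
clock: 7.6
tool_pos: [0.4993, 0.268, 0.0358]
orientation: [-160.0, 0.3, -153.2]
force: [0.2, -0.8, -1.9]
opening: 0.0255
```

```bash
python3 - <<'E'
from h import *
print(pose()[0]);snap('scene','s4');snap('wrist','w4')
p,_=pose()
for z in(.031,.028): rel([p[0],p[1],z],[-160,0.3,-153.5])
s=load('s4')['pixels'][90:240,180:340]; cv2.imwrite('pics/s4c.png',cv2.resize(s,None,fx=5,fy=4,interpolation=cv2.INTER_CUBIC)[:,:,::-1])
E
```

```text
[0.4992905  0.26802377 0.03578415]
d [0.    0.011 0.029] r [0.    0.002 0.006]
d [0.    0.017 0.048] r [0.    0.002 0.006]
```

View pics/s4c.png

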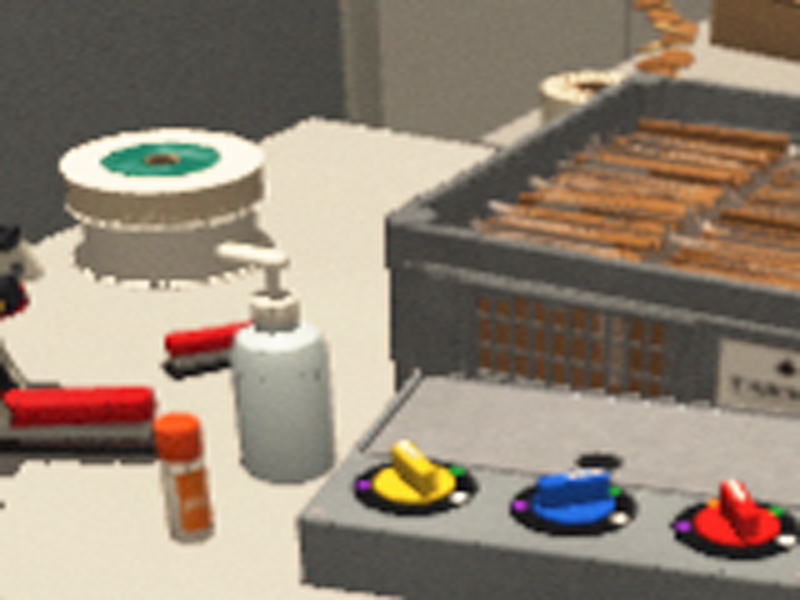

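{"method": "drive_tool", "body": {
  "moves": [
    [0,0.006,0.015,0,0,0],
    [0,0.011,0.03,0,0,0],
    [0,0.014,0.04,0,0,0],
    [0,0.014,0.04,0,0,0]
  ]
}}

```text
clock: 8.1
tool_pos: [0.4991, 0.2678, 0.029]
orientation: [-160.0, 0.2, -153.2]
force: [-0.3, 0.3, -2.2]
opening: 0.0258
```

{"method": "drive_tool", "body": {
  "moves": [
    [0,0.002,0.006,0,0,0],
    [0,0.002,0.006,0,0,0]
  ]
}}

```text
clock: 8.3
tool_pos: [0.4992, 0.2679, 0.0283]
orientation: [-160.0, 0.3, -153.1]
force: [-0.1, -0.1, 1.0]
opening: 0.0258
```

{"method": "drive_tool", "body": {
  "moves": [
    [0,0,0,0,0,0],
    [0,0,0,0,0,0],
    [0,0,0,0,0,0],
    [0,0,0,0,0,0],
    [0,0,0,0,0,0],
    [0,0,0,0,0,0]
  ],
  "fingers": 0.6
}}

```text
clock: 8.9
tool_pos: [0.4992, 0.2679, 0.0283]
orientation: [-160.0, 0.3, -153.1]
force: [-0.1, 0.2, 0.0]
opening: 0.0672
```

{"method": "drive_tool", "body": {
  "moves": [
    [0,-0.06,-0.17,0,0,0],
    [0,-0.15,-0.4,0,0,0],
    [0,-0.25,-0.7,0,0,0],
    [0,-0.35,-0.97,0,0,0],
    [0,-0.35,-0.97,0,0,0]
  ]
}}

```text
clock: 9.4
tool_pos: [0.5004, 0.2707, 0.1891]
orientation: [-160.2, 0.8, -153.1]
force: [-0.2, 0.6, -0.4]
opening: 0.0706
```

```bash
python3 - <<'E'
from h import *
print(pose()[0]);snap('scene','s5');snap('top','t5')
a=load('s5')['pixels'][130:260,130:360]; cv2.imwrite('pics/s5c.png',cv2.resize(a,None,fx=3.4,fy=3.4)[:,:,::-1])
a=load('t5')['pixels'][130:260,130:360]; cv2.imwrite('pics/t5c.png',cv2.resize(a,None,fx=3.4,fy=3.4)[:,:,::-1])
E
```

```text
[0.50043578 0.27072865 0.18914528]
```

View pics/s5c.png

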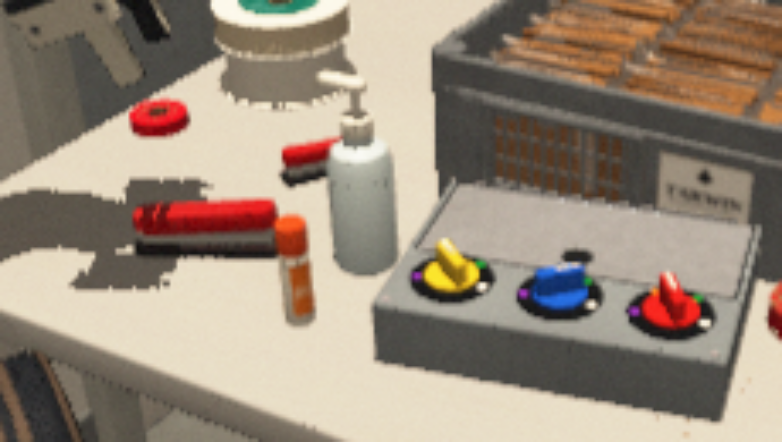

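View pics/t5c.png

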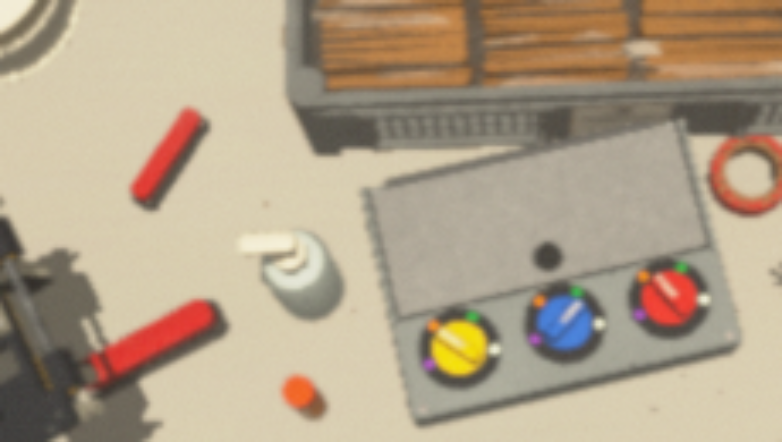

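```bash
python3 - <<'E'
from h import *
rel([.48,.13,.24],[180,0,-180]);print(sensors.get_obs()['joint_pos'].round(0))
E
```

```text
d [ 0.525 -0.85  -0.092] r [-0.324  0.084  0.442]
[ 59.  15. -24.  19. -63. -43.]
```

{"method": "drive_tool", "body": {
  "moves": [
    [0,-0.15,-0.2,-0.08,0.02,0.1],
    [0.17,-0.3,-0.3,-0.16,0.04,0.2],
    [0.3,-0.5,-0.2,-0.24,0.06,0.3],
    [0.42,-0.7,-0.15,-0.324,0.084,0.4],
    [0.525,-0.85,-0.1,-0.324,0.084,0.442],
    [0.525,-0.85,-0.1,-0.324,0.084,0.442]
  ],
  "fingers": 0
}}

```text
clock: 10.1
tool_pos: [0.4787, 0.1267, 0.2405]
orientation: [-180.0, -0.1, 179.7]
force: [0.8, 0.2, 0.9]
opening: 0.044
```

```bash
python3 - <<'E'
from h import *
print(pose()[0]);rel([.498,-.027,.24],[180,0,147.6]);rel([.498,-.027,.14],[180,0,147.6])
E
```

```text
[0.47874333 0.12668943 0.24052407]
d [-0.135 -1.024  0.004] r [-0.001 -0.001  0.534]
d [-0.135 -1.023  0.671] r [-0.001 -0.001  0.534]
```

{"method": "drive_tool", "body": {
  "moves": [
    [-0.03,-0.3,0,0,0,0.13],
    [-0.07,-0.6,0,0,0,0.26],
    [-0.1,-0.9,0.05,0,0,0.4],
    [-0.135,-1.0,0.3,0,0,0.53],
    [-0.135,-1.0,0.3,0,0,0.53],
    [-0.135,-1.0,0.3,0,0,0.53]
  ]
}}

```text
clock: 10.7
tool_pos: [0.4975, -0.0237, 0.1944]
orientation: [-179.8, -0.1, 148.0]
force: [-0.6, 0.4, 1.0]
opening: 0.044
```

```bash
python3 - <<'E'
from h import *
print(pose()[0]);s=snap('wrist','w6');rel([.498,-.027,.11],[180,0,147.6]);print(proj(s,[.498,-.0273,.087]), sensors.get_obs()['joint_pos'].round(0))
E
```

```text
[ 0.49748509 -0.02372682  0.19443308]
d [-0.013 -0.022  0.57 ] r [-0.002 -0.001  0.007]
[[268.83627585 202.57742674]] [ 20.   5. -24.   0. -61. -52.]
```

View pics/w6.png

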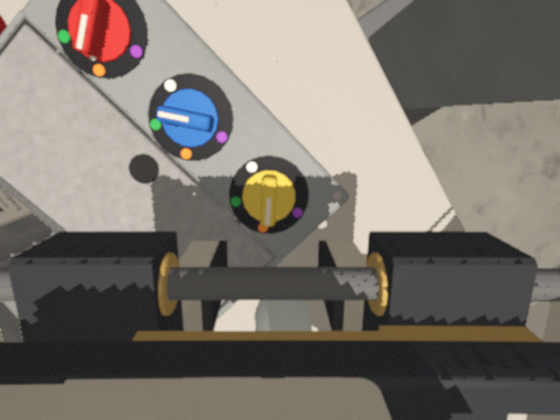

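{"method": "drive_tool", "body": {
  "moves": [
    [-0.013,-0.022,0.25,0,0,0.007],
    [-0.013,-0.022,0.5,0,0,0.007],
    [-0.013,-0.022,0.7,0,0,0.007],
    [-0.013,-0.022,0.8,0,0,0.007],
    [-0.013,-0.022,0.82,0,0,0.007],
    [-0.013,-0.022,0.82,0,0,0.007]
  ]
}}

```text
clock: 11.35
tool_pos: [0.4987, -0.0261, 0.0733]
orientation: [-179.9, -0.0, 147.8]
force: [0.7, -0.1, -0.1]
opening: 0.0436
```

{"method": "drive_tool", "body": {
  "moves": [
    [0,0,0,0,0,0],
    [0,0,0,0,0,0],
    [0,0,0,0,0,0],
    [0,0,0,0,0,0],
    [0,0,0,0,0,0],
    [0,0,0,0,0,0],
    [0,0,0,0,0,0]
  ],
  "fingers": -1
}}

```text
clock: 12.05
tool_pos: [0.4995, -0.0261, 0.0737]
orientation: [-179.9, 0.1, 147.8]
force: [3.2, -1.9, 1.3]
opening: 0.0116
```

```bash
python3 - <<'E'
from h import *
o=sensors.get_obs();print(o['tool_pos'],o['orientation'],o['opening'],o['force']);rel(o['tool_pos'],[180,0,-152.7])
E
```

```text
[ 0.4995378  -0.02608545  0.07372881] [-1.79927754e+02  6.42476244e-02  1.47779565e+02] 0.011605291886465335 [ 3.24498133 -1.85274373  1.27952006]
d [0. 0. 0.] r [-0.002  0.    -0.992]
```

{"method": "drive_tool", "body": {
  "moves": [
    [0,0,0,0,0,-0.12],
    [0,0,0,0,0,-0.24],
    [0,0,0,0,0,-0.36],
    [0,0,0,0,0,-0.48],
    [0,0,0,0,0,-0.6],
    [0,0,0,0,0,-0.72],
    [0,0,0,0,0,-0.84],
    [0,0,0,0,0,-0.96]
  ]
}}

```text
clock: 12.85
tool_pos: [0.4991, -0.0261, 0.0737]
orientation: [-179.9, -0.1, -154.3]
force: [-0.9, -0.8, 2.1]
opening: 0.0118
```

```bash
python3 - <<'E'
from h import *
o=sensors.get_obs();print(o['tool_pos'],o['orientation'],o['force'],o['moment']);rel([.4987,-.0263,.0735],[180,0,-152.7])
E
```

```text
[ 0.49913095 -0.02614316  0.07372128] [-1.79922255e+02 -6.60454728e-02 -1.54335972e+02] [-0.85625447 -0.79613339  2.14708665] [ 0.06514249  0.18132625 -0.00445273]
d [0.003 0.    0.001] r [-0.001 -0.001 -0.027]
```

{"method": "drive_tool", "body": {
  "moves": [
    [0,0,0,0,0,-0.027],
    [0,0,0,0,0,-0.027],
    [0,0,0,0,0,-0.027]
  ]
}}

```text
clock: 13.15
tool_pos: [0.4991, -0.0262, 0.0738]
orientation: [-179.9, -0.1, -152.8]
force: [1.2, 0.1, 1.7]
opening: 0.0118
```

{"method": "drive_tool", "body": {
  "moves": [
    [0,0,0,0,0,0],
    [0,0,0,0,0,0],
    [0,0,0,0,0,0],
    [0,0,0,0,0,0],
    [0,0,0,0,0,0]
  ],
  "fingers": 0
}}

```text
clock: 13.65
tool_pos: [0.499, -0.0262, 0.0737]
orientation: [-179.9, -0.1, -152.8]
force: [-0.2, -1.1, 1.3]
opening: 0.0424
```

{"method": "drive_tool", "body": {
  "moves": [
    [0,0,-0.15,0,0,0],
    [0,0,-0.4,0,0,0],
    [0,0,-0.7,0,0,0],
    [0,0,-0.7,0,0,0]
  ]
}}

```text
clock: 14.05
tool_pos: [0.5025, -0.0255, 0.1847]
orientation: [-179.8, 0.4, -152.7]
force: [0.2, 0.6, -0.3]
opening: 0.0438
```

```bash
python3 - <<'E'
from h import *
s=snap('wrist','w7');print(pose()[0]);rel([.5178,-.1145,.178],[180,0,-135]);rel([.5178,-.1145,.073],[180,0,-135])
E
```

```text
[ 0.50092789 -0.02551399  0.18184955]
d [ 0.171 -0.579  0.026] r [-0.003  0.004 -0.296]
d [ 0.175 -0.577  0.726] r [-0.003  0.004 -0.296]
```

View pics/w7.png

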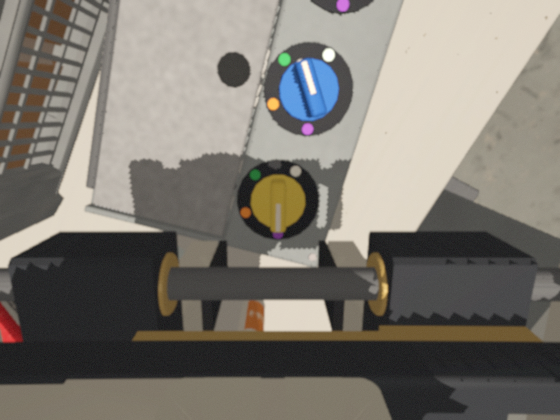

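{"method": "drive_tool", "body": {
  "moves": [
    [0.06,-0.2,0,0,0,-0.1],
    [0.12,-0.4,0.02,0,0,-0.2],
    [0.171,-0.579,0.03,-0.003,0.004,-0.296],
    [0.171,-0.579,0.03,-0.003,0.004,-0.296],
    [0.171,-0.579,0.03,-0.003,0.004,-0.296]
  ]
}}

```text
clock: 14.6
tool_pos: [0.5172, -0.115, 0.1763]
orientation: [179.9, -0.1, -135.2]
force: [-0.3, -0.4, -0.4]
opening: 0.0438
```

```bash
python3 - <<'E'
from h import *
s=snap('wrist','w8');print(pose()[0]);rel([.518,-.1145,.073],[180,0,-135]);print(proj(s,[.518,-.1145,.087]))
cv2.imwrite('pics/w8c.png',cv2.resize(s['pixels'][120:290,190:370],None,fx=3.3,fy=3.3)[:,:,::-1])
E
```

```text
[ 0.51727551 -0.11450994  0.17661759]
d [-0.004 -0.004  0.691] r [ 0.001 -0.001 -0.002]
[[269.33220228 209.92132148]]
```

View pics/w8c.png

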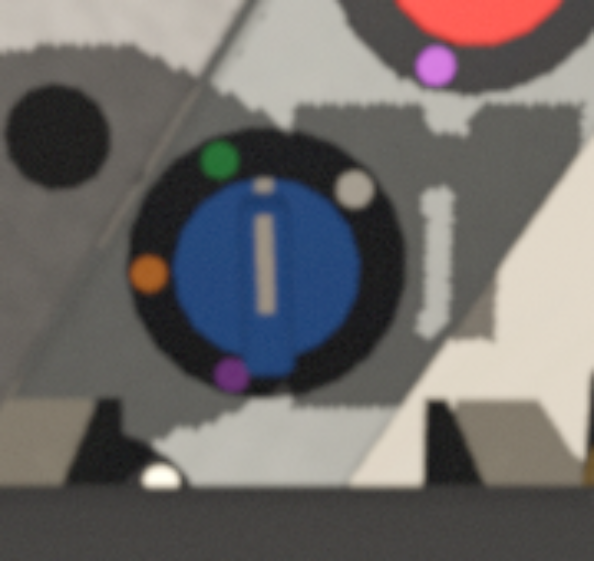

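{"method": "drive_tool", "body": {
  "moves": [
    [0,0,0.2,0,0,0],
    [0,0,0.42,0,0,0],
    [-0.004,-0.004,0.6,0,0,0],
    [-0.004,-0.004,0.68,0,0,0],
    [-0.004,-0.004,0.69,0,0,0],
    [-0.004,-0.004,0.69,0,0,0]
  ]
}}

```text
clock: 15.25
tool_pos: [0.5185, -0.1141, 0.0738]
orientation: [180.0, -0.0, -135.1]
force: [-0.3, 0.4, 0.4]
opening: 0.0438
```

{"method": "drive_tool", "body": {
  "moves": [
    [0,0,0,0,0,0],
    [0,0,0,0,0,0],
    [0,0,0,0,0,0],
    [0,0,0,0,0,0],
    [0,0,0,0,0,0],
    [0,0,0,0,0,0],
    [0,0,0,0,0,0]
  ],
  "fingers": -1
}}

```text
clock: 15.95
tool_pos: [0.5186, -0.1142, 0.0741]
orientation: [180.0, -0.0, -135.1]
force: [-1.6, -0.6, 5.3]
opening: 0.0113
```

```bash
python3 - <<'E'
from h import *
o=sensors.get_obs();print(o['tool_pos'],o['orientation'],o['opening'],o['force']);rel(o['tool_pos'],[180,0,177.5])
E
```

```text
[ 0.51855058 -0.11424405  0.07409718] [ 1.79987779e+02 -4.14289889e-02 -1.35106160e+02] 0.01130111759268307 [-1.59676788 -0.59738855  5.32579149]
d [0. 0. 0.] r [-0.    -0.001  0.79 ]
```

{"method": "drive_tool", "body": {
  "moves": [
    [0,0,0,0,0,0.12],
    [0,0,0,0,0,0.24],
    [0,0,0,0,0,0.36],
    [0,0,0,0,0,0.48],
    [0,0,0,0,0,0.6],
    [0,0,0,0,0,0.72],
    [0,0,0,0,0,0.79],
    [0,0,0,0,0,0.79]
  ]
}}

```text
clock: 16.75
tool_pos: [0.5187, -0.1141, 0.0741]
orientation: [-180.0, -0.0, 177.4]
force: [0.0, -0.2, 2.4]
opening: 0.0118
```

{"method": "drive_tool", "body": {
  "moves": [
    [0,0,0,0,0,0],
    [0,0,0,0,0,0]
  ]
}}

```text
clock: 16.95
tool_pos: [0.5187, -0.1141, 0.0741]
orientation: [-180.0, -0.0, 177.5]
force: [-0.8, -0.2, 2.7]
opening: 0.0118
```

{"method": "drive_tool", "body": {
  "moves": [
    [0,0,0,0,0,0],
    [0,0,0,0,0,0],
    [0,0,0,0,0,0],
    [0,0,0,0,0,0],
    [0,0,0,0,0,0]
  ],
  "fingers": 0
}}

```text
clock: 17.45
tool_pos: [0.5187, -0.1142, 0.074]
orientation: [-180.0, -0.0, 177.5]
force: [-0.4, 0.3, -0.5]
opening: 0.0429
```

{"method": "drive_tool", "body": {
  "moves": [
    [0,0,-0.15,0,0,0],
    [0,0,-0.4,0,0,0],
    [0,0,-0.7,0,0,0],
    [0,0,-0.7,0,0,0]
  ]
}}

```text
clock: 17.85
tool_pos: [0.5224, -0.1143, 0.1853]
orientation: [-180.0, 0.6, 177.6]
force: [-0.1, 0.2, 1.0]
opening: 0.0439
```

```bash
python3 - <<'E'
from h import *
s=snap('wrist','w9');print(pose()[0]);rel([.5375,-.2022,.175],[180,0,131.5])
E
```

```text
[ 0.52078764 -0.11403275  0.18234574]
d [-0.136 -0.583  0.05 ] r [0.003 0.005 0.768]
```

View pics/w9.png

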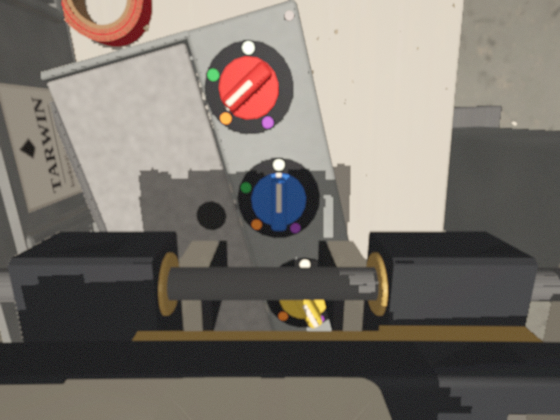

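Blue points to white (278,165). On to red.

{"method": "drive_tool", "body": {
  "moves": [
    [-0.04,-0.2,0,0,0,0.13],
    [-0.08,-0.4,0,0,0,0.26],
    [-0.136,-0.583,0.03,0,0,0.39],
    [-0.136,-0.583,0.05,0.003,0.005,0.52],
    [-0.136,-0.583,0.05,0.003,0.005,0.65],
    [-0.136,-0.583,0.05,0.003,0.005,0.768],
    [-0.136,-0.583,0.05,0.003,0.005,0.768]
  ]
}}

```text
clock: 18.6
tool_pos: [0.5368, -0.2023, 0.1737]
orientation: [-179.9, -0.1, 131.4]
force: [0.7, 0.3, -0.3]
opening: 0.0436
```

```bash
python3 - <<'E'
from h import *
s=snap('wrist','w10');print(pose()[0]);rel([.5375,-.2022,.073],[180,0,131.5]);print(proj(s,[.5375,-.2022,.087]))
cv2.imwrite('pics/w10c.png',cv2.resize(s['pixels'][120:290,190:370],None,fx=3.3,fy=3.3)[:,:,::-1])
E
```

```text
[ 0.53698159 -0.20226814  0.17392528]
d [-0.002  0.004  0.673] r [-0.001 -0.001  0.002]
[[271.96340666 213.53351375]]
```

View pics/w10c.png

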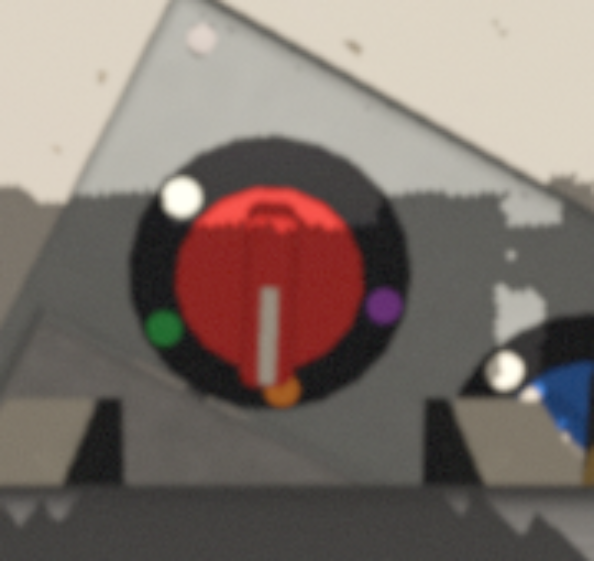

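{"method": "drive_tool", "body": {
  "moves": [
    [0,0,0.2,0,0,0],
    [0,0,0.42,0,0,0],
    [-0.002,0.004,0.58,0,0,0],
    [-0.002,0.004,0.66,0,0,0],
    [-0.002,0.004,0.67,0,0,0],
    [-0.002,0.004,0.67,0,0,0]
  ]
}}

```text
clock: 19.25
tool_pos: [0.5379, -0.2021, 0.0739]
orientation: [-179.9, -0.0, 131.7]
force: [0.9, 0.1, -0.2]
opening: 0.0441
```

{"method": "drive_tool", "body": {
  "moves": [
    [0,0,0,0,0,0],
    [0,0,0,0,0,0],
    [0,0,0,0,0,0],
    [0,0,0,0,0,0],
    [0,0,0,0,0,0],
    [0,0,0,0,0,0],
    [0,0,0,0,0,0]
  ],
  "fingers": -1
}}

```text
clock: 19.95
tool_pos: [0.5382, -0.2022, 0.0743]
orientation: [-180.0, 0.0, 131.7]
force: [-0.0, 0.4, 2.9]
opening: 0.0116
```

```bash
python3 - <<'E'
from h import *
o=sensors.get_obs();print(o['tool_pos'],o['orientation'],o['opening'],o['force']);rel(o['tool_pos'],[180,0,67.4])
E
```

```text
[ 0.53824499 -0.20220036  0.07425104] [-1.79959551e+02  1.18688253e-02  1.31729287e+02] 0.011598763126184205 [-0.01144473  0.44043683  2.85649535]
d [0. 0. 0.] r [-0.000e+00  1.000e-03  1.072e+00]
```

{"method": "drive_tool", "body": {
  "moves": [
    [0,0,0,0,0,0.12],
    [0,0,0,0,0,0.24],
    [0,0,0,0,0,0.36],
    [0,0,0,0,0,0.48],
    [0,0,0,0,0,0.6],
    [0,0,0,0,0,0.72],
    [0,0,0,0,0,0.84],
    [0,0,0,0,0,0.9]
  ]
}}

```text
clock: 20.75
tool_pos: [0.5383, -0.2023, 0.0743]
orientation: [-180.0, 0.1, 77.5]
force: [0.6, -0.5, 0.7]
opening: 0.0119
```

```bash
python3 - <<'E'
from h import *
o=sensors.get_obs();print(o['tool_pos'],o['orientation']);rel([.5381,-.2022,.0743],[180,0,67.4])
E
```

```text
[ 0.53829706 -0.20234401  0.07427684] [-1.79992938e+02  5.02785227e-02  7.74619468e+01]
d [ 0.001 -0.001 -0.   ] r [-0.     0.001  0.168]
```

{"method": "drive_tool", "body": {
  "moves": [
    [0,0,0,0,0,0.1],
    [0,0,0,0,0,0.168],
    [0,0,0,0,0,0.168],
    [0,0,0,0,0,0.168]
  ]
}}

```text
clock: 21.15
tool_pos: [0.5383, -0.2024, 0.0743]
orientation: [180.0, 0.1, 67.5]
force: [0.7, 0.0, 2.5]
opening: 0.0117
```

{"method": "drive_tool", "body": {
  "moves": [
    [0,0,0,0,0,0],
    [0,0,0,0,0,0],
    [0,0,0,0,0,0],
    [0,0,0,0,0,0],
    [0,0,0,0,0,0]
  ],
  "fingers": 0
}}

```text
clock: 21.65
tool_pos: [0.5382, -0.2024, 0.0742]
orientation: [-180.0, 0.1, 67.5]
force: [0.1, 0.3, -0.3]
opening: 0.0423
```

{"method": "drive_tool", "body": {
  "moves": [
    [0,0,-0.15,0,0,0],
    [0,0,-0.4,0,0,0],
    [0,0,-0.8,0,0,0],
    [0,0,-0.8,0,0,0]
  ],
  "fingers": -1
}}

```text
clock: 22.05
tool_pos: [0.5411, -0.203, 0.2003]
orientation: [179.5, -0.0, 67.6]
force: [0.6, 0.2, -0.5]
opening: 0.0173
```

```bash
python3 - <<'E'
from h import *
s=snap('wrist','w11');print(pose()[0],sensors.get_obs()['joint_pos'].round(0));rel([.576,-.1015,.16],[180,0,102.3])
E
```

```text
[ 0.540778   -0.20277193  0.19954897] [  -1.   12.  -15.    0.  -63. -111.]
d [ 0.713 -0.043  0.264] r [ 0.008  0.001 -0.579]
```

View pics/w11.png

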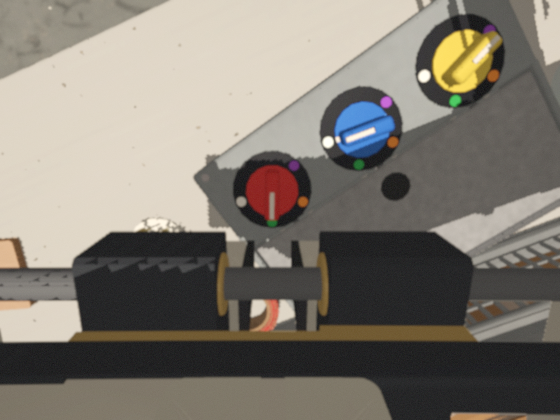

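{"method": "drive_tool", "body": {
  "moves": [
    [0.2,0,0,0,0,-0.1],
    [0.4,0,0.05,0,0,-0.2],
    [0.6,0,0.1,0,0,-0.33],
    [0.713,-0.043,0.2,0.008,0,-0.45],
    [0.713,-0.043,0.26,0.008,0,-0.579],
    [0.713,-0.043,0.26,0.008,0,-0.579],
    [0.713,-0.043,0.26,0.008,0,-0.579]
  ],
  "fingers": -1
}}

```text
clock: 22.8
tool_pos: [0.5758, -0.1017, 0.1603]
orientation: [-179.9, 0.1, 102.1]
force: [0.4, 0.1, 0.3]
opening: 0.0007
```

```bash
python3 - <<'E'
from h import *
s=snap('wrist','w12');print(sensors.get_obs()['opening']);rel([.576,-.1015,.068],[180,0,102.3]);print(proj(s,[.576,-.1015,.061]))
E
```

```text
0.0005838974959564105
d [0.003 0.001 0.618] r [-0.001  0.001 -0.004]
[[273.59530606 208.40201831]]
```

View pics/w12.png

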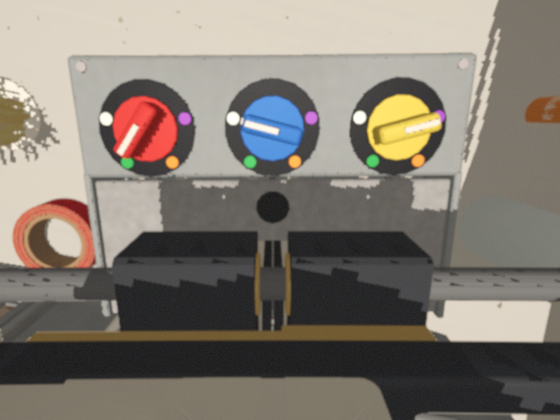

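```bash
python3 - <<'E'
from h import *
s=load('w12');cv2.imwrite('pics/w12c.png',cv2.resize(s['pixels'][70:190,80:460],None,fx=2.1,fy=4.2,interpolation=cv2.INTER_CUBIC)[:,:,::-1])
for n,a in(('r',-.61),('b',-1.83),('y',1.83)):
    c={'r':(.5381,-.2022),'b':(.5186,-.1142),'y':(.499,-.0262)}[n]; w=a+.215
    A=[c[0]+.017*np.cos(w),c[1]+.017*np.sin(w),.088]; B=[c[0],c[1],.088]; D=[c[0]+.0288*np.cos(w),c[1]+.0288*np.sin(w),.061]
    print(n,'line end',proj(s,A).round(1),'ctr',proj(s,B).round(1),'dot',proj(s,D).round(1))
E
```

```text
r line end [[120.6 154. ]] ctr [[133.2 132.2]] dot [[128.4 163.2]]
b line end [[247.5 124.5]] ctr [[273.1 131.4]] dot [[234.1 119.2]]
y line end [[440.1 122.7]] ctr [[413.5 129.9]] dot [[439.1 117.3]]
```

View pics/w12c.png

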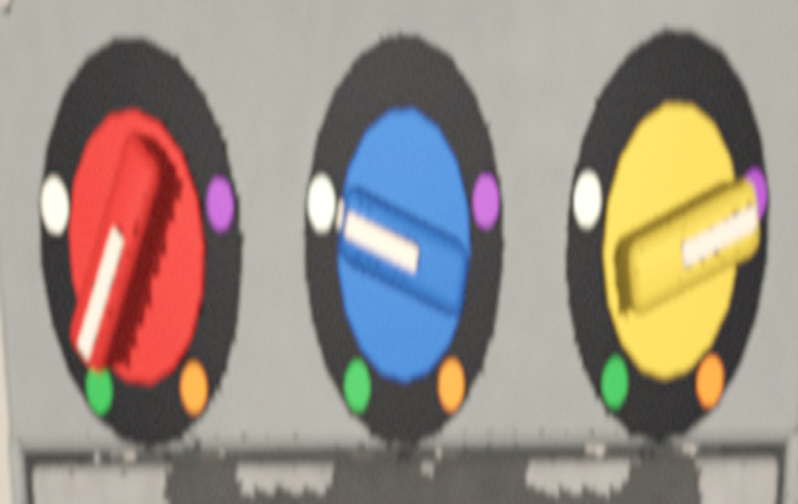

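{"method": "drive_tool", "body": {
  "moves": [
    [0.003,0,0.25,0,0,0],
    [0.003,0,0.45,0,0,0],
    [0.003,0,0.58,0,0,0],
    [0.003,0,0.61,0,0,0],
    [0.003,0,0.61,0,0,0]
  ]
}}

```text
clock: 23.35
tool_pos: [0.5759, -0.102, 0.0693]
orientation: [-179.9, 0.1, 102.0]
force: [0.1, 0.6, 0.7]
opening: 0.0008
```

{"method": "drive_tool", "body": {
  "moves": [
    [0,0,0.012,0,0,0],
    [0,0,0.024,0,0,0],
    [0,0,0.036,0,0,0],
    [0,0,0.036,0,0,0]
  ]
}}

```text
clock: 23.75
tool_pos: [0.576, -0.102, 0.0643]
orientation: [-180.0, 0.1, 102.0]
force: [-1.0, 0.6, 0.1]
opening: 0.0005
```

{"method": "drive_tool", "body": {
  "moves": [
    [0,0,0.01,0,0,0],
    [0,0,0.02,0,0,0],
    [0,0,0.03,0,0,0],
    [0,0,0.03,0,0,0]
  ]
}}

```text
clock: 24.15
tool_pos: [0.5761, -0.102, 0.0599]
orientation: [-180.0, 0.1, 102.0]
force: [-1.2, 0.7, 3.7]
opening: 0.0006
```

{"method": "drive_tool", "body": {
  "moves": [
    [0,0,0.01,0,0,0],
    [0,0,0.015,0,0,0],
    [0,0,0.015,0,0,0]
  ]
}}

```text
clock: 24.45
tool_pos: [0.5761, -0.102, 0.0581]
orientation: [-180.0, 0.1, 102.0]
force: [-2.1, 0.5, 6.5]
opening: 0.0006
```

{"method": "drive_tool", "body": {
  "moves": [
    [0,0,0.008,0,0,0],
    [0,0,0.014,0,0,0],
    [0,0,0.014,0,0,0]
  ]
}}

```text
clock: 24.75
tool_pos: [0.5761, -0.102, 0.0564]
orientation: [-180.0, 0.1, 102.0]
force: [-2.1, 1.4, 5.9]
opening: 0.0004
```

Force is flat while it moves; a little further.

{"method": "drive_tool", "body": {
  "moves": [
    [0,0,0.006,0,0,0],
    [0,0,0.012,0,0,0],
    [0,0,0.012,0,0,0]
  ]
}}

```text
clock: 25.05
tool_pos: [0.5761, -0.102, 0.0551]
orientation: [-180.0, 0.1, 102.0]
force: [-2.6, 1.1, 6.4]
opening: 0.0007
```

{"method": "drive_tool", "body": {
  "moves": [
    [0,0,-0.3,0,0,0],
    [0,0,-0.6,0,0,0],
    [0,0,-0.9,0,0,0],
    [0,0,-0.95,0,0,0],
    [0,0,-0.95,0,0,0]
  ]
}}

```text
clock: 25.55
tool_pos: [0.5771, -0.1015, 0.1995]
orientation: [179.8, 0.1, 102.0]
force: [-1.3, 0.2, -1.3]
opening: 0.0005
```

```bash
python3 - <<'E'
from h import *
s=snap('scene','s13');cv2.imwrite('pics/s13c.png',cv2.resize(s['pixels'][90:270,190:450],None,fx=3,fy=3)[:,:,::-1])
snap('wrist','w13')
E
```

```text
(no output)
```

View pics/s13c.png

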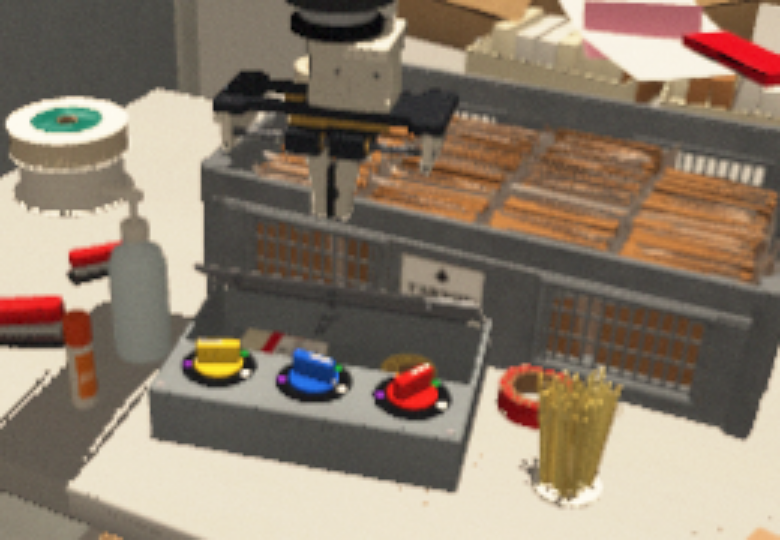

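View pics/w13.png

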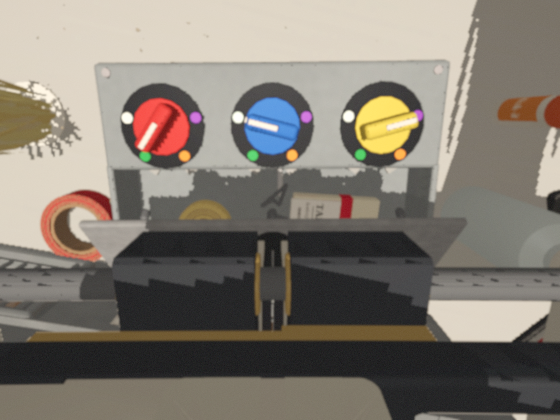

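{"method": "drive_tool", "body": {
  "moves": [
    [0,0,-0.3,0,0,0],
    [0,0,-0.5,0,0,0],
    [0,0,-0.5,0,0,0],
    [0,0,-0.5,0,0,0],
    [0,0,-0.5,0,0,0],
    [0,0,-0.5,0,0,0],
    [0,0,-0.5,0,0,0]
  ]
}}

```text
clock: 26.35
tool_pos: [0.575, -0.1015, 0.2701]
orientation: [-179.8, 0.1, 102.0]
force: [-0.8, 0.1, 0.3]
opening: 0.0006
```

```bash
python3 - <<'E'
from h import *
s=snap('scene','s14');snap('top','t14');o=sensors.get_obs();print(o['tool_pos'],abs(o['qvel']).max(),o['force'])
a=s['pixels'][90:290,130:480];cv2.imwrite('pics/s14c.png',cv2.resize(a,None,fx=2.2,fy=2.2)[:,:,::-1])
E
```

```text
[ 0.57526934 -0.10145788  0.27074248] 0.3887181924575098 [ 0.16618318 -0.37159961  0.65700481]
```

View pics/s14c.png

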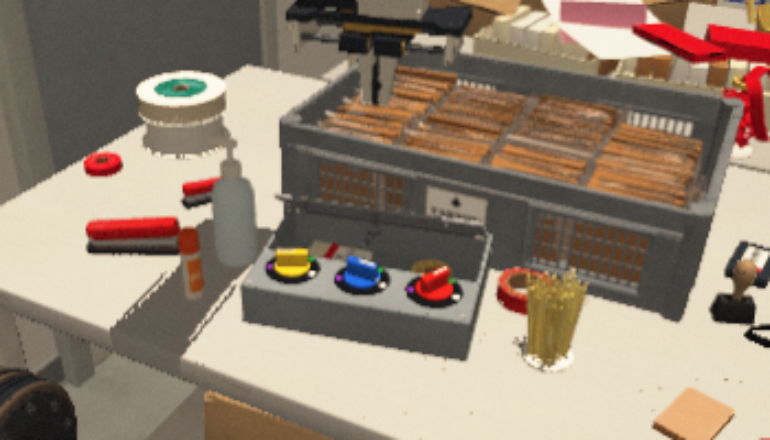

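View pics/t14.png

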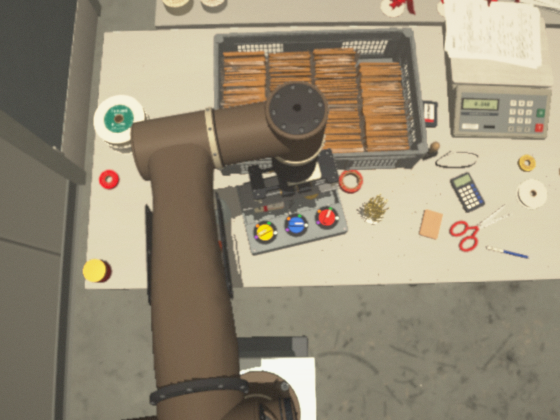

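```bash
python3 - <<'E'
from h import *
print(ticket.close_job())
E
```

```text
the job is handed in; nothing more can be done
None
```

The box is open and I handed the job in at about 26.5 s of the 69 s allowed; no verdict was reported.

- **Stapler:** I lifted it off the lid with the gripper leaned 20° to clear the crate behind the box. It stands on its foot on the table to the left of the bottle. I took "upright" to mean standing on its foot, as it was on the lid.
- **Dials:** The last wrist pictures show yellow on purple, blue on white and red on green. Before pressing, the ends of the white lines agreed with the predicted positions to about 2 pixels.
- **Lid:** I pressed the pad about 6 mm down with roughly 6.5 N and let go. The lid sprang up and was still open about a second later, with the arm clear at z = 0.27 m.
- **Other things:** The bottle, glue stick, jar, tape and biscuits look unmoved in the last pictures. In the final top view the arm hides the bottle, the glue stick and the placed stapler, so I checked those only in the scene view.
- **Small disagreement:** The deck measured 62–64 mm high against the stated 60 mm, close to the calibration error of about 2 mm. It caused no trouble.

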